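# Latch the test bay's gate

### The job

Shut the gate of the plywood test bay: lift its latch bar over the catch, swing the gate in against the catch's springy buffer, and let the bar drop down behind the catch's lip so that the gate stays latched. Ease it in by feel, never ramming or straining the catch, and leave everything else where it is.

Things in the scene. Friction and masses are not known exactly. Their poses are not given: they have to be found in the camera images.
- bay: Open-topped finger-jointed plywood pen fixed to the table, 225 deep, 272 wide, walls 12 thick, 150 high. Origin on the table in the middle plane of the shut gate; x points into the pen (away from the open front), y to the hinge side, z up. The gate's hinge stands at (0, +100 mm) in this frame.
- gate_hinge (a point): Point on the gate's vertical hinge axis, 128 mm above the table. Its axes turn with the gate: -y runs along the gate to its free edge, -x is the outward normal of its front face. The gate is a plywood panel 196 wide, 12 thick, from 8 to 150 mm above the table, about 0.5 kg; slight hinge friction, stays where it is left.
- gate (a joint): Gate angle in rad: 0 nominally shut (parallel to the bay's front), positive open, towards the robot. Latched, it stands within about 0.05 of 0, depending on where the catch is bolted. It can be pushed in to -0.12.
- bar (a joint): Latch bar angle in rad: 0 level, where it rests on its own stop (gate open or latched alike); positive with its free end lifted, up to 0.6. It falls back by its weight. Above 0.14 its end clears the catch's lip.
- bar_pivot (a point): Pivot of the latch bar: on the gate, 60 mm from the hinge along the gate (hinge frame -y), 128 mm above the table; it turns about the gate's normal. The flat steel bar, 190 long, 22 high, 8 thick, 0.2 kg with handle, lies 9 to 17 mm out from the gate's middle plane; its free end is 235 mm from the hinge. Axes turn with gate and bar.
- bar_handle (a point): Point to pinch on the bar's handle, 120 mm past the pivot towards the free end, 75 mm out from the gate's middle plane, at the bar's mid-height. The handle is a wooden dowel 12 mm thick, standing out from the bar along the gate's normal to 97 mm from that plane, with a 26 mm round collar from 53 to 61 mm, on which the fingers bear when pushing in.
- post: Pale wooden post 100 x 34 mm, 105 high, fixed beyond the gate's free edge. Origin and axes are those of the bay; its centre is at (0, -122 mm). It carries a steel catch 20 mm wide: floor at 113 mm height, blunt upright lip 20 mm thick, top at 135 mm (18 above the level bar's lower edge). More than 20 N on post or catch (25 N at the bar's handle) strains it.
- lip_nominal (a point): Nominal place of the lip's inner face (its top edge, mid-width), at x -17 mm of the bay: there the outer face of the bar is with the gate at 0. The catch is bolted through slotted holes: its true place along x is not known, up to 11 mm either way. The bar's end must come to lie behind the lip (+x side).
- buffer_nominal (a point): Nominal middle of the face of the black nylon buffer plate behind the lip, 18 wide, from 115 to 173 mm above the table, moving with the catch. Free, it is 6.2 mm from the lip; its damped spring gives 3.5 N per mm, travel 11.5 mm. It must be pushed back 1.8 mm (6.3 N at the bar's end, 8 N at the handle) before the 8 mm bar can go down.
- circuit: Circuit board on a black carrier, 70 x 100 mm, 10 mm high, loose inside the pen; leave alone. Origin under its centre.
- tape: Roll of clear tape lying flat, 100 mm across, 48 mm high; leave alone. Origin under its centre.
- tape_brown: Roll of brown tape lying flat, 110 mm across, 30 mm high; leave alone. Origin under its centre.
- screwdriver: Black screwdriver lying on the table; leave alone.
- screws: Glass jar, 60 mm across, 80 mm high; leave alone. Origin under its centre.
- tray: Grey divided parts tray, 120 x 160 x 35 mm; leave alone. Origin under its centre.
- mug: White mug, 80 mm across, 90 mm high; leave alone. Origin under its centre.

How it is judged:
By the outcome, as a careful person would: the job done as asked, in the order asked, and still so for the second after the job is handed in, with the robot touching nothing.
It also fails if it takes over 54 s, if anything falls off the work surface, if the arm or the gripper's body presses on something with over 40 N, if the wrist force passes 120 N, or if a joint passes its speed limit or range.

### The arm

A 6-joint arm with a two-finger parallel gripper is mounted at the origin on the work surface. World frame = base frame: x ahead of the robot, y to its left, z up, the work surface at z = 0. Lengths are in m, angles in rad, forces in N, time in s.
With the tool pointing down it reaches from about 0.25 to 0.725 m from the base axis. Payload 4 kg.
Tool frame: the origin (TCP) lies midway between the tips of the shut fingers; the grasp point (between the pads) lies 19 mm behind it; z points along the fingers, y is the line along which they close (so a half turn about z gives the same grasp; the last joint's range is limited). The gripper opens to 85 mm and grips with 20 to 120 N. Pads are 22 mm wide; open, the fingers measure 114 mm over their backs; the gripper's body (76 mm by 85 mm) begins 54 mm behind the grasp point. The pads swing forward as they close: fully open they stand 13 mm farther back than shut.
Start: joints at [-1.169, 0.241, 0.005, 1.335, 0, 1.571], TCP at [0.196, -0.46, 0.231] pointing down, gripper open.
Joint ranges: [-2.72, 2.72], [-1.05, 1.87], [-1.09, 1.28], [-1.99, 2.15], [-1.42, 1.44], [-3.14, 3.14]. Speed limits (rad/s): [2.79, 2.79, 3.14, 3.14, 3.14, 3.14].

### API

Orientations are given as a unit quaternion [x, y, z, w].
In Python, from workcell import get_obs, camera, job_done, silhouettes gives the robot as it stands. The module is installed in compiled form; this text tells all that it offers.
- The arm moves only by the tool drive_tool, never from a script. Its argument "increments" is a list of rows, each a list of 3 entries, a list of its own where there are three numbers: the shift along the world's x, y, z in mm, then the turn, a rotation vector about the world's x, y, z in degrees, then the opening, from 0 (shut) to 1 (fully open). A call has 1 to 8 rows; each row shifts and turns the commanded pose from where the row before left it; what a row does not reach is not made up. A row lasts 1/12 s, in which the tool goes at most 41.7 mm and 7.16 degrees, less where a joint would pass 70% of its speed; a pose out of reach is approached as far as the arm can. A call is refused whole if a number of a shift passes 41.7 or a number of a turn 7.16, either way. A call with a gripper value outside its range is refused whole. The fingers move at their own pace and stop on an object; the grip force is fixed at half the most. Time passes only in rows, so rows that do not move let the fingers close. It gives the time, the measured TCP pose, the force, the opening and the grip force at its end, in the units of the state.
- get_obs(): the state, without advancing time (a new reading comes with each control period).
- camera(name): name is "scene" or "top"; returns a dict with "image" (480x640x3 uint8, red, green, blue), "K" (3x3 intrinsics, pixels), "view" (4x4, takes a point from world to camera coordinates). Camera axes: x right, y down, z forward; pixel columns grow to the right and rows downward; lengths in m; the calibration is good to about 2 mm. A picture is of the moment at which its call begins. There is no depth.
- job_done(): hands the job in; it is judged then, once.
Trained networks look in a picture, given as the dict that the camera call returned (one of the last four; its "shot" number tells which), for a name from the list of things; names that differ only in an ending like _2 or _b are one class to them, and where a whole thing is asked for, a point or a joint stands for the part that bears it (a point fixed in the world has none). Each returns a list of dicts, best first, with "conf" (0 to 1); they miss things now and then, are a little off and sometimes report something else, mostly with a low value. They report only what shows in the picture. A call takes as long as a camera call.
- silhouettes(query, picture): "region" (480x640 bool, what is visible of it) and "bbox" ([left, top, right, bottom] in pixels, round what is visible of it).
The state is a dict: "clock": time; "joint_pos": joint angles; "joint_vel": joint speeds; "tau": joint torques, N m; "eef_pos": TCP position; "tool_rot": TCP orientation; "ft_force": force on the tool from outside, world axes, zero at the start; "ft_torque": the same for the moment, N m; "grip_width": finger opening in m; "grasp_force": force on a finger pad.
Only numpy, scipy, OpenCV 4.12 (cv2) and the standard library are available. Lean on these libraries where they do the work, as an engineer would, in place of code of your own. Each camera call takes 0.05 s, during which the arm holds its last target. There are 200 camera calls.

## Working session

There is one attempt and no reset: what is moved stays moved. The work goes in short steps, Python scripts to look and compute and a tool call to move; the robot and the scene stay as the last step left them, time stands still between calls to the robot, and variables do not carry over. Pictures are saved under pics/ and viewed, at most 10 in all, crops included, and the job is handed in when it is done.

Besides the shell and the picture viewer there is one more tool, called after "Emit:" as name(argument=value, ...), one argument or row to a line, values as JSON. drive_tool: Moves the arm, as the interface text tells. Its arguments: {"type":"object","properties":{"increments":{"type":"array"}},"required":["increments"]}

```bash
mkdir -p pics; cat > h.py <<'E'
import numpy as np,cv2,pickle
from workcell import *
def snap(n,tag):
    c=camera(n);cv2.imwrite(f'pics/{tag}.png',c['image'][:,:,::-1]);return c
def proj(c,P):
    P=np.atleast_2d(P);q=P@c['view'][:3,:3].T+c['view'][:3,3];q=q@np.asarray(c['K']).T;return q[:,:2]/q[:,2:]
def ray(c,uv,z):
    R=c['view'][:3,:3];t=c['view'][:3,3];o=-R.T@t
    d=R.T@np.linalg.inv(c['K'])@np.array([uv[0],uv[1],1.]);return o+d*(z-o[2])/d[2]
E
python3 - <<'E'
from h import *
o=get_obs();print({k:np.round(v,3) for k,v in o.items()})
for n in('scene','top'):
    c=snap(n,n+'0');pickle.dump({k:c[k] for k in('K','view','image')},open(n+'0.pkl','wb'))
    print(n,np.round(c['view'],3).tolist(),np.round(c['K'],1).tolist())
    for q in('bay','gate','bar','bar_handle','post','circuit'):
        for s in silhouettes(q,c)[:2]:
            m=s['region'];print(q,round(s['conf'],2),s['bbox'],m.sum())
            pickle.dump(m,open(f'{n}_{q}.pkl','wb')) if s['conf']>.5 else 0
E
```

```text
{'clock': np.float64(0.0), 'joint_pos': array([-1.169,  0.241,  0.004,  1.335,  0.   ,  1.571]), 'joint_vel': array([-0.001, -0.001,  0.001,  0.003, -0.   ,  0.   ]), 'tau': array([ 1.0000e-03, -3.7232e+01,  2.5241e+01,  1.7000e-02,  0.0000e+00,
        0.0000e+00]), 'eef_pos': array([ 0.195, -0.46 ,  0.23 ]), 'tool_rot': array([ 0.98 ,  0.2  , -0.   , -0.001]), 'ft_force': array([ 0.963,  0.079, -0.605]), 'ft_torque': array([ 0.034, -0.052, -0.031]), 'grasp_force': np.float64(0.0), 'grip_width': np.float64(0.085)}
scene [[-0.538, 0.843, -0.019, 0.306], [0.632, 0.388, -0.67, -0.29], [-0.558, -0.373, -0.742, 1.477], [0.0, 0.0, 0.0, 1.0]] [[443.5, 0.0, 321.3], [0.0, 443.5, 241.8], [0.0, 0.0, 1.0]]
bay 0.7 [155.3, 208.0, 322.6, 380.0] 15750
gate 0.87 [251.0, 207.6, 314.4, 288.4] 2213
bar 0.79 [254.7, 212.2, 303.6, 248.8] 177
bar_handle 0.7 [253.5, 202.0, 305.0, 249.0] 231
post 0.58 [217.5, 222.2, 253.2, 283.9] 1625
circuit 0.62 [229.2, 298.9, 276.2, 332.0] 1067
top [[0.006, -1.0, -0.004, 0.008], [-0.978, -0.005, -0.208, 0.58], [0.208, 0.005, -0.978, 0.982], [0.0, 0.0, 0.0, 1.0]] [[457.9, 0.0, 322.6], [0.0, 457.9, 247.2], [0.0, 0.0, 1.0]]
bay 0.66 [291.5, 94.7, 426.7, 273.8] 15552
gate 0.66 [305.7, 202.2, 416.4, 275.0] 2443
bar 0.94 [327.9, 215.7, 412.1, 270.6] 702
bar_handle 0.9 [327.7, 220.0, 413.8, 272.1] 739
bar_handle 0.22 [307.3, 202.8, 411.9, 268.9] 2415
post 0.85 [393.5, 177.9, 416.7, 232.8] 1114
circuit 0.94 [332.1, 156.3, 375.8, 191.3] 1127
circuit 0.26 [436.7, 287.2, 482.1, 330.4] 1003
```

```bash
python3 - <<'E'
import cv2
a=cv2.imread('pics/top0.png')[70:300,260:470];cv2.imwrite('pics/a.png',cv2.resize(a,None,fx=2.6,fy=2.6,interpolation=3))
a=cv2.imread('pics/scene0.png');cv2.imwrite('pics/b.png',a)
E
```

```text
(no output)
```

View pics/a.png

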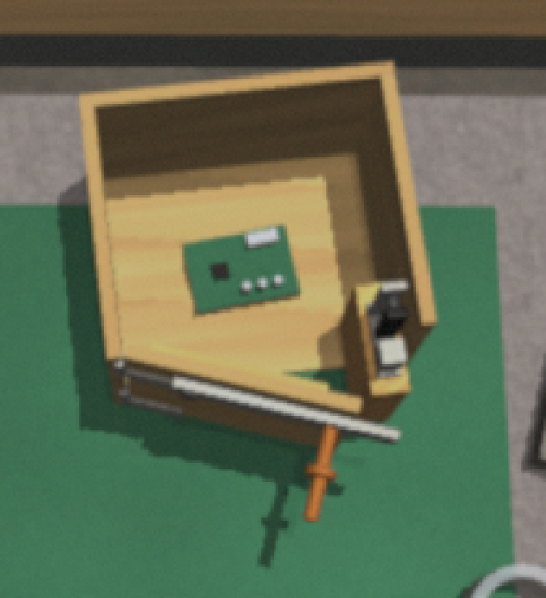

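View pics/b.png

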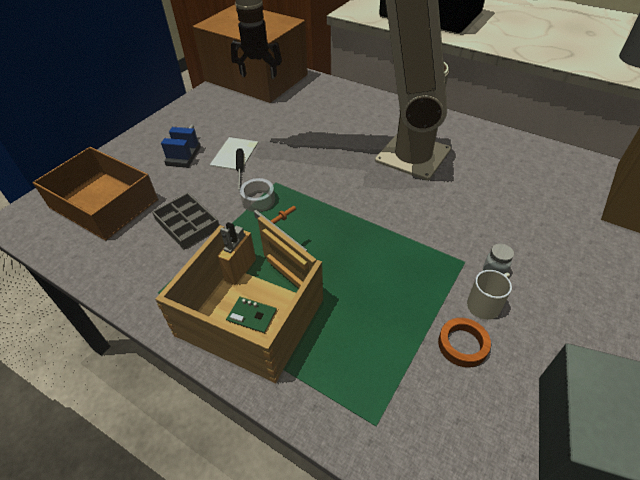

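View pics/top0.png

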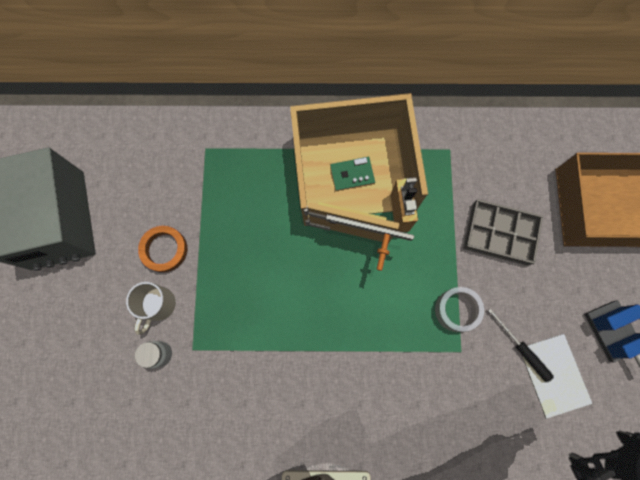

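```bash
cat > fit.py <<'E'
from h import *
from scipy.optimize import least_squares
T=pickle.load(open('top0.pkl','rb'));S=pickle.load(open('scene0.pkl','rb'))
def rz(a):return np.array([[np.cos(a),-np.sin(a),0],[np.sin(a),np.cos(a),0],[0,0,1]])
def bay(p,q):return np.array([p[0],p[1],0])+rz(p[2])@np.array(q)
def gate(p,q,th):return bay(p,np.array([0,.1,0])+rz(-th)@np.array(q))  # q z absolute
c=lambda u,v:(260+(u+.5)/2.6-.5,70+(v+.5)/2.6-.5)
if __name__=='__main__':
    obs=[('b',T,c(80,96),lambda p:[p[4],p[5],.15]),('b',T,c(393,62),lambda p:[p[4],p[5]-.272,.15]),
     ('b',T,c(435,323),lambda p:[p[4]-p[6],p[5]-.272,.15]),
     ('g',T,c(401,435),lambda p:[-.013,-.235,.139]),('g',T,c(172,383),lambda p:[-.013,-.045,.139]),
     ('g',T,c(313,519),lambda p:[-.097,-.18,.128]),('g',T,c(322,470),lambda p:[-.057,-.18,.128]),
     ('g',T,c(361,402),lambda p:[0.006,-.196,.15]),
     ('b',T,c(357,285),lambda p:[.05,-.105,.105]),('b',T,c(372,394),lambda p:[-.05,-.105,.105]),('b',T,c(410,390),lambda p:[-.05,-.139,.105]),
     ('b',S,(159,297),lambda p:[p[4],p[5]-.272,.15]),('b',S,(275,345),lambda p:[p[4],p[5],.15]),('b',S,(275,380),lambda p:[p[4],p[5],.0]),
     ('g',S,(256,213),lambda p:[-.013,-.235,.139]),('g',S,(283,213),lambda p:[-.057,-.18,.128]),('g',S,(295,207),lambda p:[-.097,-.18,.128])]
    def res(p,raw=False):
        r=[]
        for k,cam,uv,f in obs:
            P=bay(p,f(p)) if k=='b' else gate(p,f(p),p[3])
            r.append(proj(cam,P)[0]-uv)
        return np.array(r) if raw else np.ravel(r)
    s=least_squares(res,[.55,-.1,.1,.4,.2,.112,.22],loss='soft_l1');p=s.x
    print(np.round(p,4));print(np.round(res(p,True),1).tolist())
    print('handle',gate(p,[-.075,-.18,.128],p[3]),'collar',gate(p,[-.057,-.18,.128],p[3]),'hinge',gate(p,[0,0,.128],0))
    print('handle shut',gate(p,[-.075,-.18,.128],0))
    np.save('p.npy',p)
    im=T['image'][:,:,::-1].copy()
    for x in range(-11,12,11):print(x,np.round((proj(T,bay(p,[(-17+x)/1e3,-.122,.135]))[0]-[260,70])*2.6,1))
    n=np.array(c(390,337));q=ray(T,n,.135)-bay(p,[0,0,0]);print('lip inner guess bay',rz(p[2]).T@q)
    a=T['image'][165:225,385:430,::-1];cv2.imwrite('pics/catch.png',cv2.resize(a,None,fx=10,fy=10,interpolation=3))
E
python3 fit.py
```

```text
[ 0.6661 -0.0554  0.1229  0.3542  0.2276  0.1145  0.2343]
[[-0.9, 1.2], [-0.4, 1.1], [0.7, -0.1], [-0.1, -0.2], [0.5, -0.5], [-0.7, 0.4], [-0.2, 1.2], [-0.2, -1.5], [-1.0, -0.3], [0.1, 0.5], [0.7, 0.3], [-1.6, -0.5], [-4.6, 0.8], [2.7, 0.3], [-0.9, -4.0], [0.0, 1.2], [-0.1, -0.6]]
handle [ 0.539607  -0.1141413  0.128    ] collar [ 0.55712773 -0.11826734  0.128     ] hinge [0.65387041 0.04387412 0.128     ]
handle shut [ 0.60151003 -0.14396461  0.128     ]
-11 [393.7 357.1]
0 [391.6 344.4]
11 [389.6 331.8]
lip inner guess bay [-0.00971132 -0.12110796  0.135     ]
```

View pics/catch.png

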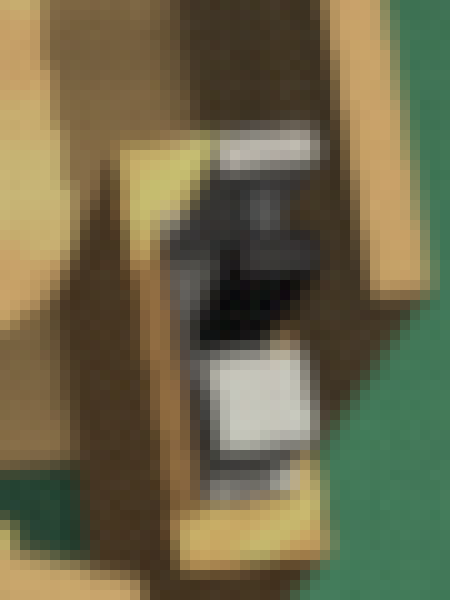

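Emit:
drive_tool(
  increments=[
    [[20,20,0],[0,0,7],1],
    [[20,20,0],[0,0,7],1],
    [[20,20,0],[0,0,7],1],
    [[20,20,0],[0,0,7],1],
    [[20,20,0],[0,0,7],1],
    [[20,20,0],[0,0,7],1],
    [[20,20,0],[0,0,7],1],
    [[20,20,0],[0,0,7],1],
  ],
)

```text
clock: 1.37
eef_pos: [0.3564, -0.2991, 0.2315]
tool_rot: [0.77, 0.638, 0.0, 0.0]
ft_force: [-0.0, -0.1, 0.3]
grip_width: 0.0852
grasp_force: 0.0
```

```bash
cat > st.py <<'E'
from h import *
from scipy.spatial.transform import Rotation as R
o=get_obs();m=R.from_quat(o['tool_rot']).as_matrix()
print(round(float(o['clock']),2),'q',np.round(o['joint_pos'],3),'p',np.round(o['eef_pos']*1e3,1),'yaw_y',np.degrees(np.arctan2(m[1,1],m[0,1])).round(1),'zt',m[:,2].round(3),'F',np.round(o['ft_force'],1),'M',np.round(o['ft_torque'],2),'w',round(float(o['grip_width'])*1e3,1),round(float(o['grasp_force']),1))
E
python3 st.py
```

```text
1.37 q [-0.698  0.171 -0.082  1.317 -0.     1.058] p [ 356.4 -299.1  231.5] yaw_y -10.6 zt [ 0. -0. -1.] F [-0.  -0.1  0.3] M [-0.03 -0.02 -0.  ] w 85.2 0.0
```

Emit:
drive_tool(
  increments=[
    [[14,14,0],[0,0,6.7],1],
    [[14,14,0],[0,0,6.7],1],
    [[14,14,0],[0,0,6.7],1],
    [[14,14,0],[0,0,6.7],1],
    [[14,14,0],[0,0,6.7],1],
    [[14,14,0],[0,0,6.7],1],
    [[14,14,0],[0,0,6.7],1],
    [[14,14,0],[0,0,6.7],1],
  ],
)

```text
clock: 2.03
eef_pos: [0.4682, -0.1874, 0.2314]
tool_rot: [0.399, 0.917, -0.0, 0.0]
ft_force: [-0.0, -0.2, -0.7]
grip_width: 0.0852
grasp_force: 0.0
```

Emit:
drive_tool(
  increments=[
    [[14,14,0],[0,0,6.7],1],
    [[14,14,0],[0,0,6.7],1],
    [[14,14,0],[0,0,6.7],1],
    [[14,14,0],[0,0,6.7],1],
    [[14,15,0],[0,0,6.9],1],
    [[0,0,0],[0,0,0],1],
  ],
)

```text
clock: 2.53
eef_pos: [0.5397, -0.1148, 0.231]
tool_rot: [0.116, 0.993, 0.001, 0.001]
ft_force: [-0.0, -0.2, 0.3]
grip_width: 0.0855
grasp_force: 0.0
```

```bash
python3 st.py; python3 - <<'E'
from h import *
c=snap('top','top1');a=c['image'][180:290,300:440,::-1];cv2.imwrite('pics/t1.png',cv2.resize(a,None,fx=5,fy=5,interpolation=3))
E
```

```text
2.53 q [-2.100e-01  3.430e-01  1.450e-01  1.371e+00  1.000e-03  2.200e-02] p [ 539.7 -114.8  231. ] yaw_y 76.7 zt [ 0.001  0.001 -1.   ] F [-0.  -0.2  0.3] M [ 0.05  0.02 -0.07] w 85.5 0.0
```

View pics/t1.png

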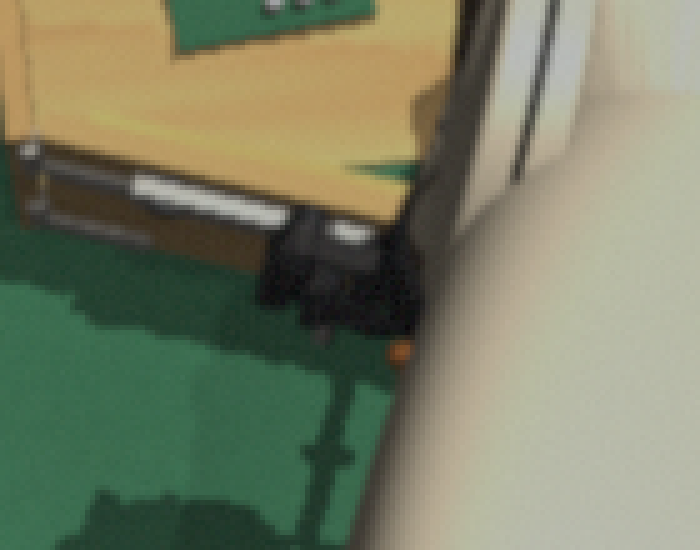

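Emit:
drive_tool(
  increments=[
    [[-1.5,1,-15],[0,0,0],1],
    [[0,0,-15],[0,0,0],1],
    [[0,0,-15],[0,0,0],1],
    [[0,0,-15],[0,0,0],1],
    [[0,0,-15],[0,0,0],1],
    [[0,0,-15],[0,0,0],1],
    [[0,0,-16],[0,0,0],1],
    [[0,0,-16],[0,0,0],1],
  ],
)

```text
clock: 3.25
eef_pos: [0.5354, -0.1171, 0.1089]
tool_rot: [0.121, 0.993, -0.0, 0.0]
ft_force: [-0.8, -0.4, -0.5]
grip_width: 0.0851
grasp_force: 0.0
```

Emit:
drive_tool(
  increments=[
    [[0,0,0],[0,0,0],0.6],
    [[0,0,0],[0,0,0],0.45],
    [[0,0,0],[0,0,0],0.35],
    [[0,0,0],[0,0,0],0.28],
    [[0,0,0],[0,0,0],0.25],
    [[0,0,0],[0,0,0],0.25],
  ],
)

```text
clock: 3.75
eef_pos: [0.5367, -0.1164, 0.1103]
tool_rot: [0.119, 0.993, -0.0, 0.001]
ft_force: [0.7, -0.5, 0.0]
grip_width: 0.0214
grasp_force: 0.0
```

```bash
python3 st.py; python3 - <<'E'
from h import *
c=snap('scene','s2');a=c['image'][170:300,190:340,::-1];cv2.imwrite('pics/s2c.png',cv2.resize(a,None,fx=4.5,fy=4.5,interpolation=3))
E
```

```text
3.75 q [-0.214  0.415 -0.074  1.08  -0.     0.025] p [ 536.7 -116.4  110.3] yaw_y 76.3 zt [ 0.002 -0.    -1.   ] F [ 0.7 -0.5  0. ] M [-0.04 -0.02 -0.02] w 21.4 0.0
```

View pics/s2c.png

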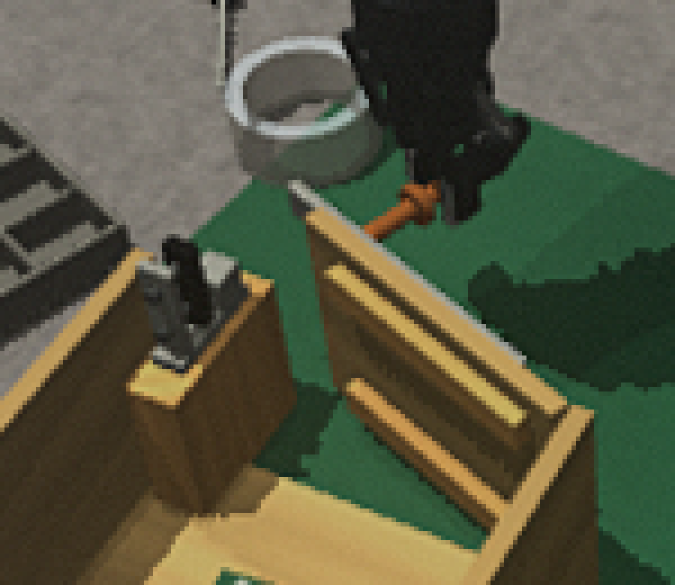

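Emit:
drive_tool(
  increments=[
    [[0,0,0],[0,0,0],0.19],
    [[0,0,0],[0,0,0],0.15],
    [[0,0,0],[0,0,0],0.12],
    [[0,0,0],[0,0,0],0.05],
    [[0,0,0],[0,0,0],0.0],
    [[0,0,0],[0,0,0],0.0],
  ],
)

```text
clock: 4.3
eef_pos: [0.538, -0.1144, 0.1102]
tool_rot: [0.118, 0.993, 0.002, 0.002]
ft_force: [3.0, 5.0, 1.1]
grip_width: 0.01
grasp_force: 58.4
```

```bash
python3 st.py
```

```text
4.3 q [-0.212  0.416 -0.073  1.078  0.004  0.025] p [ 538.  -114.4  110.2] yaw_y 76.4 zt [ 0.004  0.003 -1.   ] F [3.  5.  1.1] M [ 1.06 -0.72  0.05] w 10.0 58.4
```

Emit:
drive_tool(
  increments=[
    [[0.4,1.8,0],[0,0,0],0],
    [[0,0,4.4],[-2.04,0.48,0],0],
    [[0,0,4.4],[-2.04,0.48,0],0],
    [[0,0,4.4],[-2.04,0.48,0],0],
    [[-0.2,-0.6,4.4],[-2.04,0.48,0],0],
    [[-0.1,-0.6,4.4],[-2.04,0.48,0],0],
    [[0,0,4.4],[-2.04,0.48,0],0],
    [[0,0,0],[0,0,0],0],
  ],
)

```text
clock: 4.97
eef_pos: [0.5366, -0.1146, 0.136]
tool_rot: [0.117, 0.987, -0.109, -0.012]
ft_force: [0.6, 0.9, -0.9]
grip_width: 0.0097
grasp_force: 58.9
```

```bash
python3 st.py
```

```text
4.97 q [-0.09   0.415 -0.022  1.164 -0.218  0.15 ] p [ 536.6 -114.6  136. ] yaw_y 76.4 zt [-0.049 -0.213 -0.976] F [ 0.6  0.9 -0.9] M [ 0.47 -0.29 -0.02] w 9.7 58.9
```

Emit:
drive_tool(
  increments=[
    [[2.5,-1.8,0],[0,0,0.9],0],
    [[2.5,-1.8,0],[0,0,0.9],0],
    [[2.5,-1.7,0],[0,0,0.9],0],
    [[2.6,-1.7,0],[0,0,0.9],0],
    [[2.6,-1.6,0],[0,0,0.9],0],
    [[2.6,-1.6,0],[0,0,0.9],0],
    [[2.7,-1.6,0],[0,0,0.9],0],
    [[2.7,-1.6,0],[0,0,0.9],0],
  ],
)

```text
clock: 5.63
eef_pos: [0.5574, -0.1286, 0.1353]
tool_rot: [0.056, 0.993, -0.108, -0.005]
ft_force: [2.3, 5.1, -1.6]
grip_width: 0.0099
grasp_force: 59.0
```

```bash
python3 st.py; python3 - <<'E'
from h import *
from fit import gate,rz
c=snap('scene','s3');a=c['image'][170:300,190:340,::-1];cv2.imwrite('pics/s3c.png',cv2.resize(a,None,fx=4.5,fy=4.5,interpolation=3))
E
```

```text
5.63 q [-1.120e-01  4.350e-01  8.000e-03  1.141e+00 -2.170e-01 -1.000e-03] p [ 557.4 -128.6  135.3] yaw_y 83.6 zt [-0.022 -0.214 -0.977] F [ 2.3  5.1 -1.6] M [ 1.33 -0.58  0.03] w 9.9 59.0
```

View pics/s3c.png

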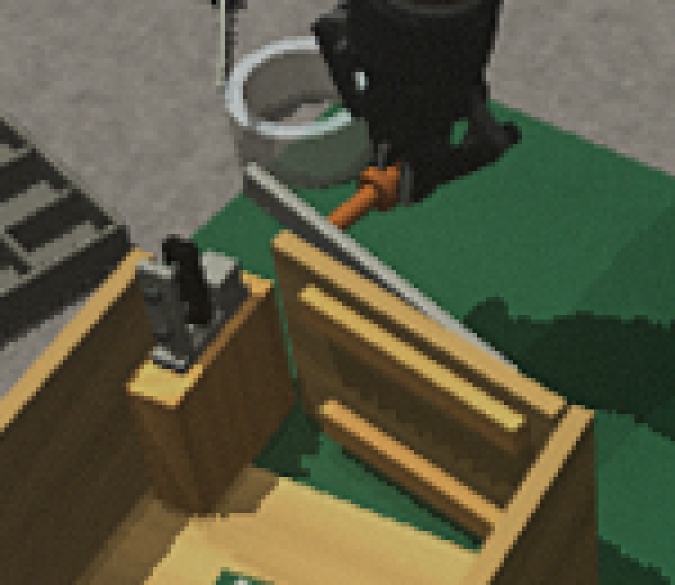

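Emit:
drive_tool(
  increments=[
    [[2.7,-1.0,0],[0,0,0.9],0],
    [[2.7,-1.0,0],[0,0,0.9],0],
    [[2.8,-0.9,0],[0,0,0.9],0],
    [[2.8,-0.9,0],[0,0,0.9],0],
    [[2.8,-0.9,0],[0,0,0.9],0],
    [[2.9,-0.9,0],[0,0,0.9],0],
    [[2.9,-0.9,0],[0,0,0.9],0],
    [[2.9,-0.9,0],[0,0,0.9],0],
  ],
)

```text
clock: 6.35
eef_pos: [0.5784, -0.1389, 0.136]
tool_rot: [-0.006, 0.994, -0.112, 0.0]
ft_force: [-1.6, -7.2, 0.7]
grip_width: 0.01
grasp_force: 59.1
```

```bash
python3 st.py
```

```text
6.35 q [-0.123  0.457  0.042  1.126 -0.222 -0.139] p [ 578.4 -138.9  136. ] yaw_y 90.7 zt [ 0.002 -0.222 -0.975] F [-1.6 -7.2  0.7] M [-1.09  0.46 -0.25] w 10.0 59.1
```

Emit:
drive_tool(
  increments=[
    [[1.1,-1.4,0],[0,0,0.36],0],
    [[1.1,-1.3,0],[0,0,0.36],0],
    [[1.1,-0.4,0],[0,0,0.36],0],
    [[1.2,-0.4,0],[0,0,0.36],0],
    [[1.2,-0.4,0],[0,0,0.36],0],
    [[1.2,-0.4,0],[0,0,0.36],0],
    [[1.2,-0.4,0],[0,0,0.36],0],
    [[1.2,-0.4,0],[0,0,0.36],0],
  ],
)

```text
clock: 7.02
eef_pos: [0.5881, -0.1427, 0.1358]
tool_rot: [-0.031, 0.993, -0.111, 0.004]
ft_force: [-2.8, -5.8, -0.1]
grip_width: 0.0099
grasp_force: 59.0
```

```bash
python3 st.py
```

```text
7.02 q [-0.13   0.467  0.058  1.119 -0.218 -0.197] p [ 588.1 -142.7  135.8] yaw_y 93.6 zt [ 0.014 -0.22  -0.976] F [-2.8 -5.8 -0.1] M [-0.87  0.45 -0.18] w 9.9 59.0
```

Emit:
drive_tool(
  increments=[
    [[0.7,-1.1,0],[0,0,0.23],0],
    [[0.7,-1.1,0],[0,0,0.23],0],
    [[0.7,-0.3,0],[0,0,0.23],0],
    [[0.7,-0.3,0],[0,0,0.23],0],
    [[0.7,-0.3,0],[0,0,0.23],0],
    [[0.7,-0.3,0],[0,0,0.23],0],
  ],
)

```text
clock: 7.52
eef_pos: [0.5931, -0.1445, 0.1356]
tool_rot: [-0.044, 0.993, -0.109, 0.006]
ft_force: [-0.9, -0.4, -1.1]
grip_width: 0.0099
grasp_force: 59.0
```

```bash
python3 st.py
```

```text
7.52 q [-0.134  0.471  0.066  1.115 -0.213 -0.227] p [ 593.1 -144.5  135.6] yaw_y 95.0 zt [ 0.021 -0.216 -0.976] F [-0.9 -0.4 -1.1] M [ 0.03  0.02 -0.09] w 9.9 59.0
```

Emit:
drive_tool(
  increments=[
    [[0.7,-0.3,0],[0,0,0.23],0],
    [[0.7,-0.3,0],[0,0,0.23],0],
    [[0.7,-0.3,0],[0,0,0.23],0],
    [[0.7,-0.3,0],[0,0,0.23],0],
    [[0.7,-0.3,0],[0,0,0.23],0],
    [[0.7,-0.3,0],[0,0,0.23],0],
  ],
)

```text
clock: 8.02
eef_pos: [0.5974, -0.1459, 0.1356]
tool_rot: [-0.056, 0.993, -0.109, 0.007]
ft_force: [0.5, 2.1, -0.9]
grip_width: 0.01
grasp_force: 59.0
```

```bash
python3 st.py
```

```text
8.02 q [-0.136  0.476  0.073  1.111 -0.211 -0.254] p [ 597.4 -145.9  135.6] yaw_y 96.4 zt [ 0.026 -0.215 -0.976] F [ 0.5  2.1 -0.9] M [ 0.76 -0.17 -0.04] w 10.0 59.0
```

Emit:
drive_tool(
  increments=[
    [[0.7,-0.1,0],[0,0,0.23],0],
    [[0.7,-0.1,0],[0,0,0.23],0],
    [[0.7,-0.1,0],[0,0,0.23],0],
    [[0.7,-0.2,0],[0,0,0.23],0],
    [[0.7,-0.2,0],[0,0,0.23],0],
    [[0,0,0],[0,0,0],0],
  ],
)

```text
clock: 8.52
eef_pos: [0.6009, -0.147, 0.1357]
tool_rot: [-0.065, 0.992, -0.109, 0.008]
ft_force: [2.2, 3.9, -1.2]
grip_width: 0.01
grasp_force: 59.1
```

```bash
python3 st.py
```

```text
8.52 q [-0.137  0.479  0.079  1.109 -0.21  -0.276] p [ 600.9 -147.   135.7] yaw_y 97.5 zt [ 0.031 -0.215 -0.976] F [ 2.2  3.9 -1.2] M [ 1.02 -0.32 -0.  ] w 10.0 59.1
```

Emit:
drive_tool(
  increments=[
    [[0.7,0.3,0],[0,0,0.23],0],
    [[0.7,0.3,0],[0,0,0.23],0],
    [[0.7,-0.1,0],[0,0,0.23],0],
    [[0.7,-0.2,0],[0,0,0.23],0],
    [[0,0,0],[0,0,0],0],
  ],
)

```text
clock: 8.93
eef_pos: [0.6026, -0.1475, 0.1358]
tool_rot: [-0.073, 0.991, -0.109, 0.008]
ft_force: [-2.5, 1.6, 0.9]
grip_width: 0.0099
grasp_force: 59.4
```

```bash
python3 st.py
```

```text
8.93 q [-0.137  0.481  0.082  1.109 -0.211 -0.291] p [ 602.6 -147.5  135.8] yaw_y 98.4 zt [ 0.032 -0.216 -0.976] F [-2.5  1.6  0.9] M [ 0.44  0.42 -0.28] w 9.9 59.4
```

Emit:
drive_tool(
  increments=[
    [[0.6,0.0,0],[0,0,0.15],0],
    [[0.6,0.0,0],[0,0,0.15],0],
    [[0.5,0.0,0],[0,0,0.15],0],
    [[0,0,0],[0,0,0],0],
    [[0,0,0],[0,0,0],0],
  ],
)

```text
clock: 9.35
eef_pos: [0.6035, -0.1477, 0.1357]
tool_rot: [-0.077, 0.991, -0.11, 0.008]
ft_force: [-5.9, 0.4, 2.7]
grip_width: 0.0099
grasp_force: 59.8
```

```bash
python3 st.py
```

```text
9.35 q [-0.138  0.483  0.085  1.109 -0.211 -0.299] p [ 603.5 -147.7  135.7] yaw_y 98.9 zt [ 0.032 -0.216 -0.976] F [-5.9  0.4  2.7] M [ 0.2   1.13 -0.54] w 9.9 59.8
```

Emit:
drive_tool(
  increments=[
    [[0.6,0.0,0],[0,0,0.1],0],
    [[0.6,0.0,0],[0,0,0.1],0],
    [[0.6,0.0,0],[0,0,0.1],0],
    [[0.6,0.0,0],[0,0,0.1],0],
    [[0,0,0],[0,0,0],0],
    [[0,0,0],[0,0,0],0],
  ],
)

```text
clock: 9.85
eef_pos: [0.6044, -0.148, 0.1357]
tool_rot: [-0.08, 0.991, -0.11, 0.007]
ft_force: [-9.6, 0.8, 6.2]
grip_width: 0.01
grasp_force: 60.1
```

```bash
python3 st.py
```

```text
9.85 q [-0.138  0.486  0.089  1.112 -0.211 -0.305] p [ 604.4 -148.   135.7] yaw_y 99.3 zt [ 0.031 -0.216 -0.976] F [-9.6  0.8  6.2] M [ 0.11  1.81 -0.79] w 10.0 60.1
```

Emit:
drive_tool(
  increments=[
    [[0.5,0.0,0],[0,0,0],0],
    [[0.5,0.0,0],[0,0,0],0],
    [[0,0,-2.9],[1.38,0.22,0],0],
    [[0,0,-2.9],[1.38,0.22,0],0],
    [[0,0,-2.9],[1.38,0.22,0],0],
    [[0,0,-2.9],[1.38,0.22,0],0],
    [[0,0,0],[0,0,0],0],
  ],
)

```text
clock: 10.43
eef_pos: [0.6047, -0.1482, 0.1239]
tool_rot: [-0.08, 0.995, -0.06, 0.002]
ft_force: [-11.8, 1.3, 5.9]
grip_width: 0.0101
grasp_force: 60.0
```

```bash
python3 st.py
```

```text
10.43 q [-0.184  0.515  0.119  1.139 -0.115 -0.347] p [ 604.7 -148.2  123.9] yaw_y 99.2 zt [ 0.014 -0.119 -0.993] F [-11.8   1.3   5.9] M [ 0.25  2.24 -0.51] w 10.1 60.0
```

Emit:
drive_tool(
  increments=[
    [[0,0.2,-2.2],[1.03,0.17,0],0],
    [[0,0.2,-2.2],[1.03,0.17,0],0],
    [[0,0,-1.4],[0.7,0.1,0],0],
    [[0,0,0],[0,0,0],0],
  ],
)

```text
clock: 10.77
eef_pos: [0.6046, -0.1478, 0.1183]
tool_rot: [-0.08, 0.996, -0.036, 0.0]
ft_force: [-11.5, 0.9, 7.9]
grip_width: 0.0096
grasp_force: 60.1
```

```bash
python3 st.py
```

```text
10.77 q [-0.206  0.53   0.133  1.152 -0.069 -0.367] p [ 604.6 -147.8  118.3] yaw_y 99.2 zt [ 0.007 -0.072 -0.997] F [-11.5   0.9   7.9] M [ 0.08  2.25 -0.44] w 9.6 60.1
```

Emit:
drive_tool(
  increments=[
    [[0,0.2,-2.1],[1.0,0.16,0],0],
    [[0,0.2,-2.1],[1.0,0.16,0],0],
    [[0,0.1,-2.0],[1.0,0.16,0],0],
    [[0,0,-1.2],[0.6,0.1,0],0],
    [[0,0,0],[0,0,0],0],
  ],
)

```text
clock: 11.18
eef_pos: [0.6045, -0.147, 0.1109]
tool_rot: [-0.08, 0.997, -0.004, -0.002]
ft_force: [-11.9, -0.2, 6.9]
grip_width: 0.0096
grasp_force: 60.1
```

```bash
python3 st.py
```

```text
11.18 q [-0.234  0.553  0.153  1.173 -0.009 -0.394] p [ 604.5 -147.   110.9] yaw_y 99.2 zt [-0.004 -0.009 -1.   ] F [-11.9  -0.2   6.9] M [ 0.17  2.32 -0.27] w 9.6 60.1
```

Emit:
drive_tool(
  increments=[
    [[-0.6,0.0,-0.3],[0,0,0],0],
    [[-0.6,0.0,0],[0,0,0],0],
    [[-0.6,0.0,0],[0,0,0],0],
    [[-0.6,0.0,0],[0,0,0],0],
    [[-0.6,0,0],[0,0,0],0],
    [[0,0,0],[0,0,0],0],
  ],
)

```text
clock: 11.68
eef_pos: [0.6035, -0.1467, 0.1109]
tool_rot: [-0.08, 0.997, -0.005, -0.0]
ft_force: [-6.3, 0.3, 6.5]
grip_width: 0.0098
grasp_force: 60.1
```

```bash
python3 st.py
```

```text
11.68 q [-0.234  0.547  0.145  1.165 -0.009 -0.395] p [ 603.5 -146.7  110.9] yaw_y 99.2 zt [ 0.001 -0.01  -1.   ] F [-6.3  0.3  6.5] M [ 0.16  1.38 -0.49] w 9.8 60.1
```

Emit:
drive_tool(
  increments=[
    [[-0.6,0.0,0.3],[0,0,0],0],
    [[-0.6,0.0,0.3],[0,0,0],0],
    [[-0.6,0.0,0.3],[0,0,0],0],
    [[-0.5,0.0,0],[0,0,0],0],
    [[0,0,0],[0,0,0],0],
  ],
)

```text
clock: 12.1
eef_pos: [0.6034, -0.1466, 0.1111]
tool_rot: [-0.081, 0.997, -0.005, 0.002]
ft_force: [0.5, -1.5, -3.1]
grip_width: 0.0096
grasp_force: 59.4
```

```bash
python3 st.py
```

```text
12.1 q [-0.234  0.544  0.14   1.16  -0.008 -0.396] p [ 603.4 -146.6  111.1] yaw_y 99.2 zt [ 0.004 -0.01  -1.   ] F [ 0.5 -1.5 -3.1] M [-0.17  0.18 -0.38] w 9.6 59.4
```

Emit:
drive_tool(
  increments=[
    [[0,-0.3,-0.5],[0,0,0],0],
    [[0,0,0],[0,0,0],0.15],
    [[0,0,0],[0,0,0],0.25],
    [[0,0,0],[0,0,0],0.4],
    [[0,0,0],[0,0,0],0.45],
    [[0,0,0],[0,0,0],0.45],
  ],
)

```text
clock: 12.6
eef_pos: [0.6035, -0.1464, 0.1113]
tool_rot: [-0.081, 0.997, -0.005, 0.002]
ft_force: [-0.6, -0.6, -0.5]
grip_width: 0.0387
grasp_force: 0.0
```

```bash
python3 st.py; python3 - <<'E'
from h import *
c=snap('scene','s4');a=c['image'][170:300,190:340,::-1];cv2.imwrite('pics/s4c.png',cv2.resize(a,None,fx=4.5,fy=4.5,interpolation=3))
E
```

```text
12.6 q [-0.234  0.544  0.14   1.16  -0.008 -0.396] p [ 603.5 -146.4  111.3] yaw_y 99.3 zt [ 0.005 -0.009 -1.   ] F [-0.6 -0.6 -0.5] M [ 0.03  0.   -0.03] w 38.7 0.0
```

View pics/s4c.png

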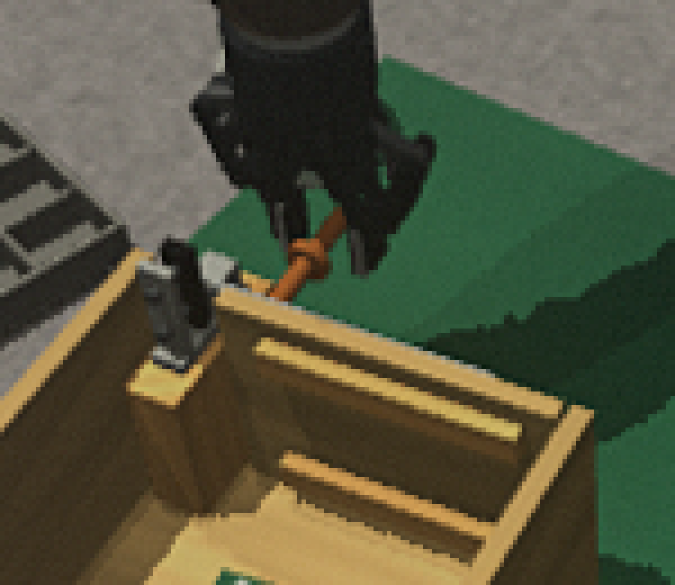

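Emit:
drive_tool(
  increments=[
    [[0,0,5],[0,0,0],0.45],
    [[0,0,12],[0,0,0],0.45],
    [[0,0,18],[0,0,0],0.45],
    [[0,0,20],[0,0,0],0.45],
    [[0,0,20],[0,0,0],0.45],
    [[0,0,20],[0,0,0],0.45],
    [[0,0,20],[0,0,0],0.45],
    [[0,0,15],[0,0,0],0.45],
  ],
)

```text
clock: 13.32
eef_pos: [0.6036, -0.1466, 0.2436]
tool_rot: [-0.081, 0.997, -0.005, 0.003]
ft_force: [0.3, -0.4, -0.4]
grip_width: 0.0385
grasp_force: 0.0
```

Emit:
drive_tool(
  increments=[
    [[-20,20,0],[0,0,0],0.45],
    [[-25,25,0],[0,0,0],0.45],
    [[-25,25,0],[0,0,0],0.45],
    [[-25,25,0],[0,0,0],0.45],
    [[-25,25,0],[0,0,0],0.45],
    [[-25,25,0],[0,0,0],0.45],
    [[-25,25,0],[0,0,0],0.45],
    [[0,0,0],[0,0,0],0.45],
  ],
)

```text
clock: 13.98
eef_pos: [0.4286, 0.0265, 0.2416]
tool_rot: [-0.083, 0.997, -0.004, 0.0]
ft_force: [-0.3, 0.2, -0.6]
grip_width: 0.0384
grasp_force: 0.0
```

```bash
python3 st.py; python3 - <<'E'
from h import *
a=snap('top','t5')['image'][165:275,290:450,::-1];b=snap('scene','s5')['image'][190:290,190:330,::-1]
a=cv2.resize(a,(640,440),interpolation=3)[:290];b=cv2.resize(b[:62],(640,283),interpolation=3)
cv2.imwrite('pics/f5.png',np.vstack([a,b]))
E
```

```text
13.98 q [ 0.067  0.095 -0.145  1.33  -0.007 -0.099] p [428.6  26.5 241.6] yaw_y 99.5 zt [ 0.002 -0.007 -1.   ] F [-0.3  0.2 -0.6] M [0.01 0.02 0.06] w 38.4 0.0
```

View pics/f5.png

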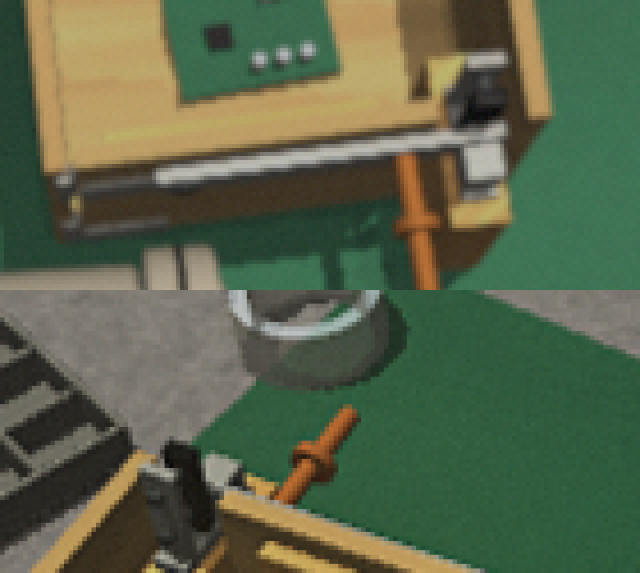

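The picture shows the bar's end lying between the lip (485,160) and the buffer (480,105). The bar is level, the gate is shut, and the arm is clear.

```bash
python3 -c "
from workcell import *
print(job_done())"
```

```text
the job is handed in; nothing more can be done
None
```

The gate is shut and latched: the bar's end lies level between the catch's lip and buffer, push force peaked at about 12 N at the handle in the readings, the arm is clear, and I handed the job in after about 14 s; no verdict came back.

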